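# Level the stall's scale shelf with its screw foot

### The job

Lay the spirit level along the middle of the fold-out scale shelf, running from the hinges towards the screw foot, and press it down flat with a firm push before letting go of it. Then grip the black knob on top of the screw foot, push it down until its rubber pad is squashed home, as the loaded scale will squash it, and turn the knob until, with the foot pressed down like that, the bubble sits centred between the level's two lines (take fresh grips as you need). Finish still holding the knob and still pressing it down, bubble centred, so that the lock nut can be tightened; leave the jars, tubs, weight and spanner where they are.

Things in the scene. Friction and masses are not known exactly. Their poses are not given: they have to be found in the camera images.
- level_center (a point): Centre (half-way up) of the spirit level: aluminium bar 200 mm long (x axis), 24 wide (y), 45 high (z), 0.3 to 0.45 kg, black ends, loose on the counter, base down. Green vial in the middle of its top, read from above, 80 mm long, with two black cross lines 30 mm apart; the whitish bubble is 23 mm long. Grip it across its width; it may be laid either way round.
- bubble (a joint): Position of the bubble along the level's own x axis, m: 0 centred between the lines, +-0.024 at the ends of the vial. It drifts to the higher end, about 1.3 mm per milliradian of slope, and settles in about 1 s. Meaningful only while the level lies still.
- shelf_mid (a point): Middle of the shelf's top face: plywood flap 220 mm deep (x axis), 280 long (y), 15 thick, top about 75 mm above the counter, z square to it. Hinged at its +y end on a fixed dark wooden ledger (45 mm wide, 75 high); steel hinge leaves reach 35 mm onto the shelf. Its -y end hangs on the screw foot, 315 mm from the hinge line, and at the start is too low when the pad is squashed.
- knob (a point): Centre of the round black ribbed knob of the screw foot: 44 mm across, 26 high, axis vertical (z), centre 112 mm above the counter with the pad free, 175 mm from the shelf's middle towards its -y. Below it 20 mm or more of bare 15 mm screw, then lock nut and lug. Turning does not lift the knob. Stiff (0.06 N m), stays as left, several turns either way. Its x and y turn with it.
- foot: The foot's screw and knob, on a rubber pad; origin on its axis at counter height. The pad yields like a 3.5 N/mm spring, 4 mm to a stop (knob centre then 108 mm up): shelf and level squash it 1 to 2 mm, about 10 N more brings it home; let go, it springs back. The shelf's end rides with it. Turning clockwise, seen from above, raises that end 8 mm a turn (4 mrad of slope per rad).
- spanner_grip (a point): Handle of an open-ended steel spanner, 170 mm long, lying on the counter. Not to be disturbed.
- jam_jar: A red jam jar with dark lid, 68 mm across, 95 mm high, standing upright; origin at the centre of its underside. Not to be disturbed.
- olive_jar: A green olive jar with brass-coloured lid, 72 mm across, 110 mm high, standing upright; origin at the centre of its underside. Not to be disturbed.
- small_jar: A small red jar with black lid, 54 mm across, 62 mm high, standing upright; origin at the centre of its underside. Not to be disturbed.
- tall_tub: A honey tub with white lid, 96 mm across, 100 mm high, standing upright; origin at the centre of its underside. Not to be disturbed.
- flat_tub: A flat honey tub with white lid, 90 mm across, 55 mm high, standing upright; origin at the centre of its underside. Not to be disturbed.
- weight: A brass scale weight, 38 mm across, 58 mm high, standing upright; origin at the centre of its underside. Not to be disturbed.

How it is judged:
On the way:
1. the spirit level lies along the middle of the shelf and is pressed flat onto it (more than 6 N between them) (x of level_center in the frame of shelf_mid between -0.075 and 0.075 m and y of level_center in the frame of shelf_mid between -0.045 and 0.045 m and angle between the x axis of level_center and the y axis of shelf_mid, either way round below 0.2 rad and angle between the z axis of level_center and the z axis of shelf_mid, either way round below 0.05 rad and contact force between level and shelf above 6 N), for 0.1 s.
At the end, for the whole second after the job is handed in: Level flat on the shelf by itself, within 75 mm across and 45 mm along of the middle and 0.2 rad of its length; bubble within 4 mm of centre, shelf within 6 mrad of level; fingers on the knob (over 3 N), pad squashed over 3 of its 4 mm, through the last second (x of level_center in the frame of shelf_mid between -0.075 and 0.075 m and y of level_center in the frame of shelf_mid between -0.045 and 0.045 m and angle between the x axis of level_center and the y axis of shelf_mid, either way round below 0.2 rad and angle between the z axis of level_center and the z axis of shelf_mid, either way round below 0.05 rad and contact force between level and shelf above 1 N and contact force between each of the arm, the fingers and level below 0.1 N and value of joint bubble between -0.004 and 0.004 m and angle between shelf_mid's own z axis and vertical below 0.006 rad and height (world z) of knob below 0.109 m and contact force between the fingers and foot above 3 N and distance between the grasp point and knob below 0.035 m); the arm keeps its last pose, push and grip.
It fails at once if a jar, tub, the weight or the spanner is shifted by more than 30 mm or knocked over (distance of any of spanner_grip, jam_jar, olive_jar, small_jar, tall_tub, flat_tub, weight from where it was at the start of the episode above 0.03 m or angle between any of jam_jar, olive_jar, small_jar, tall_tub, flat_tub, weight's own z axis and vertical above 0.5 rad).
It also fails if it takes over 72 s, if anything falls off the work surface, if the arm or the gripper's body presses on something with over 40 N, if the wrist force passes 120 N, or if a joint passes its speed limit or range.

### The arm

A 6-joint arm with a two-finger parallel gripper is mounted at the origin on the work surface. World frame = base frame: x ahead of the robot, y to its left, z up, the work surface at z = 0. Lengths are in m, angles in rad, forces in N, time in s.
With the tool pointing down it reaches from about 0.35 to 0.975 m from the base axis. Payload 17.4 kg.
Tool frame: the origin (TCP) lies on the mounting face of the last link; the fingertips stand 173 mm ahead of it and the grasp point (between the pads) lies robot.grip_point_offset ahead of it (robot.grip_point_offset is the distance from the TCP to the grasp point, in m); z points along the fingers, x is the direction in which the jaws open and shut, and the axes are right-handed (so a half turn about z gives the same grasp; the last joint's range is limited). The gripper opens to 85 mm and grips with 20 to 120 N. Pads are 22 mm wide; open, the fingers measure 114 mm over their backs; the gripper's body (76 mm by 85 mm) begins 54 mm behind the grasp point. The pads swing forward as they close: fully open they stand 13 mm farther back than shut.
Start: joints at [-1.274, 0.116, 1.442, -0, 1.584, -0.038], TCP at [0.222, -0.638, 0.405] pointing down, gripper open.
Joint ranges: [-2.83, 2.83], [-0.83, 2.19], [0.07, 2.5], [-1.14, 4.28], [0.01, 3], [-2.97, 2.97]. Speed limits (rad/s): [1.89, 1.89, 2.22, 3.14, 3.14, 3.14].

### API

Orientations are given as [roll, pitch, yaw] about the fixed x, y, z axes, in that order (R = Rz(yaw) Ry(pitch) Rx(roll)).
In Python, from plant import robot gives the robot as it stands. The module is installed in compiled form; this text tells all that it offers.
- The arm moves only by the tool apply_moves, never from a script. Its arguments are lists of equal length, an entry for each row: "dp": the shift along the tool's x, y, z in mm, a list of three; "rot": the turn, a rotation vector about the tool's x, y, z in rad, a list of three; "fingers": the opening in per cent of the stroke, from 0 (shut) to 100 (fully open). In form: {"dp": [[tx, ty, tz], ...], "rot": [[ax, ay, az], ...], "fingers": [fingers, ...]}. A call has 1 to 20 rows; each row is the pose to reach, as a shift and turn from the pose measured when the call began, along the tool's axes at that moment; what a row does not reach only later rows make up. A row lasts 1/10 s, in which the tool goes at most 50 mm and 8.59 degrees, less where a joint would pass 70% of its speed; a pose out of reach is approached as far as the arm can. A call with a gripper value outside its range is refused whole. The fingers move at their own pace and stop on an object; "force" is the grip in N (left out, the last holds). Time passes only in rows, so rows that repeat a pose let the fingers close. It gives the time, the measured TCP pose, the force and the opening at its end, in the units of the state.
- robot.read_state(): the state, without advancing time (a new reading comes with each control period).
- robot.get_image(name): name is "side" or "top" or "wrist"; returns (picture, depth): 384x512x3 uint8, red, green, blue; 384x512 float32, m along the optical axis (not along the pixel's ray), 0 where there is no reading.
- robot.camera_info(name): a dict with "K" (3x3 intrinsics, pixels), "world_from_camera" (4x4, takes a point from camera to world coordinates); the wrist camera has in their place "mount" (4x4, takes a point from camera to tool coordinates, whose origin is the TCP and whose axes are the tool frame's). Camera axes: x right, y down, z forward; pixel columns grow to the right and rows downward; lengths in m; the calibration is good to about 2 mm. A picture is of the moment at which its call begins: read the wrist's pose just before it. camera_info takes no time and is no camera call.
- robot.sign_off(): hands the job in, once; it reports no verdict.
The state is a dict: "clock": time; "qpos": joint angles; "dq": joint speeds; "joint_efforts": joint torques, N m; "tcp_pos": TCP position; "orientation": TCP orientation; "contact_force": force on the tool from outside, world axes, zero at the start; "ft_torque": the same for the moment, N m; "finger_gap": finger opening in m.
Only numpy, scipy, OpenCV 4.12 (cv2) and the standard library are available. Lean on these libraries where they do the work, as an engineer would, in place of code of your own. Each camera call takes 0.05 s, during which the arm holds its last target.

## Working session

There is one attempt and no reset: what is moved stays moved. The work goes in short steps, Python scripts to look and compute and a tool call to move; the robot and the scene stay as the last step left them, time stands still between calls to the robot, and variables do not carry over. Pictures are saved under pics/ and viewed, and the job is handed in when it is done.

Besides the shell and the picture viewer there is one more tool, called as a command line: name --argument value ..., lists and objects as JSON in quotes. apply_moves: Moves the arm, as the interface text tells. Its arguments: {"type":"object","properties":{"dp":{"type":"array","items":{"type":"array","items":{"type":"number"}}},"rot":{"type":"array","items":{"type":"array","items":{"type":"number"}}},"fingers":{"type":"array","items":{"type":"number"}},"force":{"type":"number"}},"required":["dp","rot","fingers"]}

```bash
mkdir -p pics
cat > h.py <<'E'
import numpy as np, cv2, json
from plant import robot
from scipy.spatial.transform import Rotation as R
def snap(name,fn):
    s=robot.read_state(); im,d=robot.get_image(name)
    cv2.imwrite('pics/'+fn+'.png',im[:,:,::-1]); np.savez('pics/'+fn+'.npz',im=im,d=d,p=s['tcp_pos'],o=s['orientation'],)
    return s,im,d
def T(p,o):
    M=np.eye(4);M[:3,:3]=R.from_euler('xyz',o).as_matrix();M[:3,3]=p;return M
def cam(name,p=None,o=None):
    c=robot.camera_info(name);K=np.array(c['K'])
    W=np.array(c['world_from_camera']) if 'world_from_camera' in c else T(p,o)@np.array(c['mount'])
    return K,W
def ray(K,W,u,v,z):
    r=W[:3,:3]@np.linalg.inv(K)@np.array([u,v,1.]);t=(z-W[2,3])/r[2];return W[:3,3]+t*r
def cloud(K,W,d):
    v,u=np.mgrid[:d.shape[0],:d.shape[1]]
    c=np.stack([(u-K[0,2])/K[0,0]*d,(v-K[1,2])/K[1,1]*d,d],-1)
    return c@W[:3,:3].T+W[:3,3]
E
python3 - <<'E'
from h import *
for n in ['top','side','wrist']:
    s,im,d=snap(n,n+'0')
    print(n,robot.camera_info(n))
print(s,robot.grip_point_offset)
E
```

```text
top {'K': array([[482.76580285,   0.        , 259.08090893],
       [  0.        , 482.76580285, 189.55833871],
       [  0.        ,   0.        ,   1.        ]]), 'world_from_camera': array([[-0.01915328, -0.9848912 ,  0.17211181,  0.34159151],
       [-0.99974607,  0.01682201, -0.01499357, -0.19854623],
       [ 0.01187177, -0.17235528, -0.98496331,  1.16353557],
       [ 0.        ,  0.        ,  0.        ,  1.        ]])}
side {'K': array([[368.18377195,   0.        , 245.38028144],
       [  0.        , 368.18377195, 192.65106659],
       [  0.        ,   0.        ,   1.        ]]), 'world_from_camera': array([[-0.98969243, -0.06863703,  0.12568951,  0.4260347 ],
       [-0.14320223,  0.48301485, -0.86382277,  0.6495402 ],
       [-0.00141967, -0.87291787, -0.48786511,  0.58261153],
       [ 0.        ,  0.        ,  0.        ,  1.        ]])}
wrist {'K': array([[296.11274895,   0.        , 258.37551624],
       [  0.        , 296.11274895, 191.9233488 ],
       [  0.        ,   0.        ,   1.        ]]), 'mount': array([[ 9.99999266e-01, -9.39365017e-04,  7.64971058e-04,

[... 260 characters left out ...]
    1.00000000e+00]])}
{'clock': 0.1, 'qpos': array([-1.27376253e+00,  1.16467844e-01,  1.44220123e+00,  4.10384175e-05,
        1.58401800e+00, -3.78023166e-02]), 'dq': array([ 0.00095346, -0.0020617 , -0.00133218,  0.0016375 ,  0.00098017,
        0.00036277]), 'joint_efforts': array([ 1.50378066e-03, -7.33664274e+01, -6.33789325e+01, -8.75869182e-05,
        5.26342352e-03, -5.71432054e-05]), 'tcp_pos': array([ 0.22181387, -0.63753008,  0.40401407]), 'orientation': array([-3.14151029e+00,  1.09208848e-03, -1.23595965e+00]), 'contact_force': array([ 0.2485126 , -0.67117729, -0.06391343]), 'ft_torque': array([-0.00089834,  0.0146855 , -0.01795554]), 'finger_gap': 0.08576661053386095} 0.1547
```

View pics/top0.png

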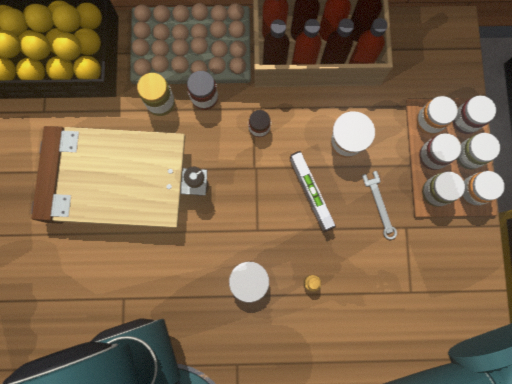

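View pics/side0.png

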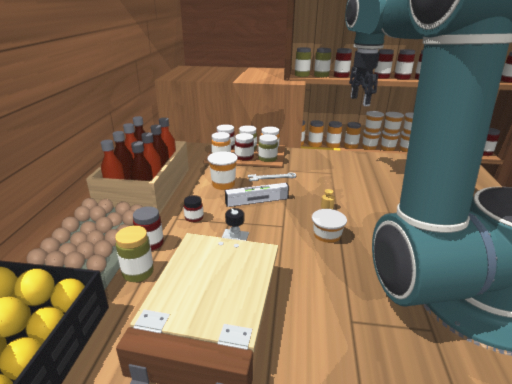

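View pics/wrist0.png

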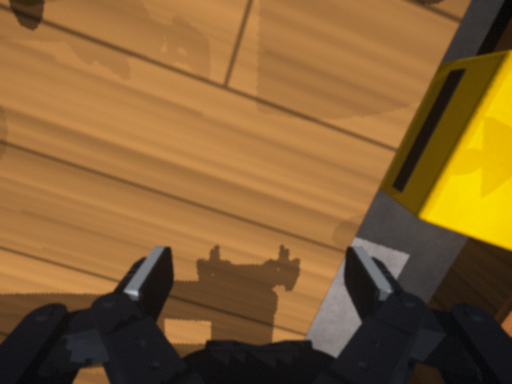

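The top view shows the shelf at about (120,178), knob (193,177), level (313,192), spanner (380,207), small jar (260,123), tall tub (353,133), flat tub (249,283) and weight (312,284). Next I measure the level, shelf and knob.

```bash
cat > m.py <<'E'
from h import *
z=np.load('pics/top0.npz');im=z['im'];d=z['d']
K,W=cam('top');P=cloud(K,W,d)
def box(name,m):
    p=P[m];c,s,a=cv2.minAreaRect((p[:,:2]*1000).astype(np.float32));print(name,m.sum(),'center',np.round(c,1),'size',np.round(s,1),'ang',round(a,2),'z',np.round(np.percentile(p[:,2],[5,50,95]),4))
def reg(u0,v0,u1,v1):
    m=np.zeros(d.shape,bool);m[v0:v1,u0:u1]=1;return m
Z=P[...,2]
box('level',reg(285,145,340,235)&(Z>.037)&(Z<.06))
box('knob',reg(175,160,212,200)&(Z>.112))
box('shelf',reg(40,115,190,235)&(Z>.055)&(Z<.1))
box('jar_small',reg(245,105,275,140)&(Z>.05))
box('tall',reg(325,105,382,160)&(Z>.085))
box('flat',reg(225,255,275,305)&(Z>.04))
box('weight',reg(300,270,325,300)&(Z>.03))
# shelf plane
m=reg(75,140,160,220);p=P[m];A=np.c_[p[:,:2],np.ones(len(p))];k=np.linalg.lstsq(A,p[:,2],rcond=None)[0];print('plane',k, p[:,2].mean())
box('olive+jam',reg(130,65,222,120)&(Z>.085))
for q in [(57,130),(184,133),(180,226),(50,222),(171,171),(169,186),(68,142),(61,206)]: print(q,np.round(ray(K,W,*q,.075),3), np.round(P[q[1],q[0]],3))
E
python3 m.py
```

```text
level 900 center [ 550.6 -381.7] size [199.6 110.2] ang 22.57 z [0.0389 0.045  0.0489]
knob 339 center [ 453.9 -120.4] size [270.2  42.9] ang 25.79 z [0.1194 0.1247 0.1286]
shelf 13454 center [570.5 118.8] size [348.6 221. ] ang 85.91 z [0.0719 0.0758 0.0793]
jar_small 356 center [ 534.1 -217.8] size [ 47.6 385.7] ang 88.99 z [0.0573 0.0632 0.0668]
tall 1343 center [ 534.  -315.3] size [ 94.9 440.1] ang 46.57 z [0.0975 0.1011 0.1043]
flat 1261 center [ 325.5 -188.6] size [86.  86.5] ang 88.82 z [0.0525 0.056  0.0596]
weight 220 center [ 320.8 -275.9] size [156.   36.2] ang 88.02 z [0.0331 0.0416 0.0598]
plane [-0.21807353 -0.29022247  0.23299142] 0.07931142780700658
olive+jam 1381 center [ 605.9 -132.4] size [518.8 166.5] ang 31.84 z [0.0913 0.1    0.114 ]
(57, 130) [0.681 0.253 0.075] [0.679 0.251 0.079]
(184, 133) [ 0.669 -0.043  0.075] [ 0.691 -0.032  0.001]
(180, 226) [ 0.451 -0.035  0.075] [ 0.459 -0.024 -0.   ]
(50, 222) [0.466 0.257 0.075] [0.472 0.281 0.018]
(171, 171) [ 0.579 -0.013  0.075] [ 0.577 -0.014  0.081]
(169, 186) [ 0.544 -0.009  0.075] [ 0.543 -0.009  0.076]
(68, 142) [0.651 0.226 0.075] [0.65  0.224 0.079]
(61, 206) [0.502 0.234 0.075] [0.501 0.233 0.077]
```

Run:
```python
import cv2
a=cv2.imread('pics/top0.png')
cv2.imwrite('pics/c1.png',cv2.resize(a[110:245,30:230],None,fx=4,fy=4,interpolation=2))
cv2.imwrite('pics/c2.png',cv2.resize(a[140:240,280:350],None,fx=6,fy=6,interpolation=2))
```

```text
(no output)
```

View pics/c1.png

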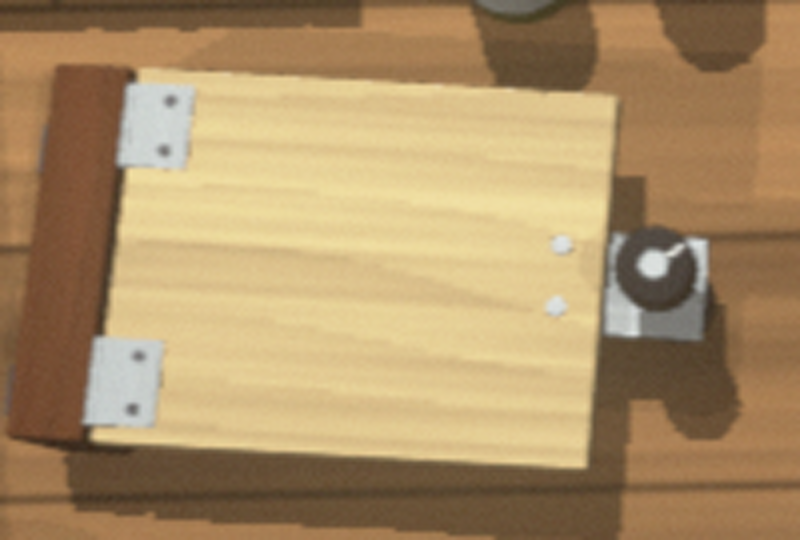

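View pics/c2.png

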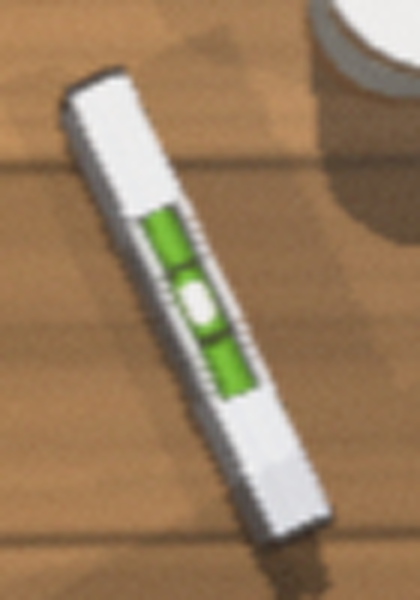

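Run:
```python
from h import *
z=np.load('pics/top0.npz');im=z['im'];d=z['d']
K,W=cam('top');P=cloud(K,W,d);Z=P[...,2]
c=np.array([ray(K,W,u+.0,v,.045) for u,v in [(290.8,157.5),(301.3,151.7),(335,225.8),(324.7,230)]]);print(c.round(4),c.mean(0))
a=(c[0]+c[1])/2;b=(c[2]+c[3])/2;print('level ax',np.degrees(np.arctan2(*(a-b)[1::-1])),np.linalg.norm(a-b))
s=np.array([ray(K,W,u,v,.076) for u,v in [(63.8,127.5),(184.2,133.8),(177,226.8),(53,220)]]);print(s.round(4),s.mean(0), np.degrees(np.arctan2(*(s[0]+s[3]-s[1]-s[2])[1::-1])))
print('knob',ray(K,W,194,177,.125))
# robust
m=np.zeros(d.shape,bool);m[160:200,175:212]=1
p=P[m&(Z>.118)&(Z<.135)&(im.sum(-1)<250)];print(np.median(p,0),p[:,:2].min(0),p[:,:2].max(0),len(p))
m=np.zeros(d.shape,bool);m[145:235,285:340]=1
p=P[m&(Z>.04)&(Z<.05)&(abs(P[...,1]+.38)<.1)];print(len(p),np.median(p,0),cv2.minAreaRect((p[:,:2]*1000).astype(np.float32)))
print('tcp',robot.read_state()['tcp_pos'])
```

```text
[[ 0.6133 -0.2926  0.045 ]
 [ 0.6271 -0.3181  0.045 ]
 [ 0.4485 -0.3905  0.045 ]
 [ 0.4391 -0.3661  0.045 ]] [ 0.53197719 -0.34183907  0.045     ]
level ax 22.47068830574424 0.1908635329191027
[[ 0.686   0.2367  0.076 ]
 [ 0.6665 -0.0432  0.076 ]
 [ 0.4497 -0.0286  0.076 ]
 [ 0.47    0.25    0.076 ]] [0.56804052 0.10372696 0.076     ] 85.91106499469608
knob [ 0.55342078 -0.07234268  0.125     ]
[ 0.55131252 -0.07117683  0.12458259] [ 0.53401138 -0.092017  ] [ 0.57648811 -0.05000283] 210
801 [ 0.53193067 -0.34366004  0.04516624] ((550.3270263671875, -381.57891845703125), (199.60052490234375, 109.79084014892578), 22.359941482543945)
tcp [ 0.22176685 -0.63753718  0.40416005]
```

```bash
cat >> h.py <<'E'
def goto(x,y,zg,yawdeg,s=None):
    "grasp point world target, tool straight down -> dp mm, rot"
    s=s or robot.read_state();M=T(s['tcp_pos'],s['orientation'])
    Rt=R.from_euler('xyz',[np.pi,0,np.radians(yawdeg)])
    g=np.array([x,y,zg+robot.grip_point_offset])
    return (M[:3,:3].T@(g-M[:3,3])*1000).round(1), (R.from_matrix(M[:3,:3]).inv()*Rt).as_rotvec().round(4)
E
python3 - <<'E'
from h import *
K,W=cam('top')
print('tub',ray(K,W,354,130,.1))
print(goto(.532,-.343,.10,-67.6)); print(goto(.532,-.343,.029,-67.6))
E
```

```text
tub [ 0.66224663 -0.43488448  0.1       ]
(array([-176.1, -389.8,  149.6]), array([-0.0001,  0.0008, -0.0562]))
(array([-176.1, -389.8,  220.6]), array([-0.0001,  0.0008, -0.0562]))
```

apply_moves --dp '[[-20,-45,10],[-40,-90,30],[-60,-135,50],[-80,-180,70],[-100,-225,90],[-120,-270,110],[-140,-315,130],[-160,-355,145],[-176,-390,150],[-176,-390,150],[-176,-390,150],[-176,-390,150]]' --rot '[[0,0,-0.01],[0,0,-0.02],[0,0,-0.03],[0,0,-0.04],[0,0,-0.05],[0,0.001,-0.056],[0,0.001,-0.056],[0,0.001,-0.056],[0,0.001,-0.056],[0,0.001,-0.056],[0,0.001,-0.056],[0,0.001,-0.056]]' --fingers '[100,100,100,100,100,100,100,100,100,100,100,100]' --force 40

```text
clock: 1.35
tcp_pos: [0.5318, -0.3436, 0.2545]
orientation: [3.141, -0.0, -1.18]
contact_force: [-0.7, -0.0, -0.3]
finger_gap: 0.0851
```

Run:
```python
from h import *
s,im,d=snap('wrist','w1');print(s['tcp_pos'],s['orientation'],s['clock'])
print(goto(.532,-.343,.029,-67.6))
```

```text
[ 0.53182515 -0.34363444  0.25452082] [ 3.14145214e+00 -3.98140932e-04 -1.18022768e+00] 1.35
(array([-0.8, -0.7, 71. ]), array([-0.0001, -0.0006, -0.0012]))
```

View pics/w1.png

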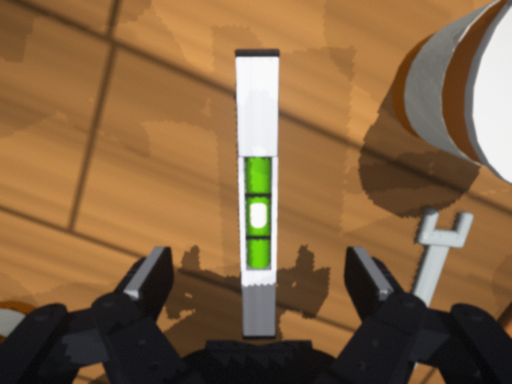

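The level runs straight down the image with its vial at (258,213), bubble centred on the counter. The spanner head is at (445,230), to the right of the finger.

Run:
```python
from h import *
z=np.load('pics/w1.npz');K,W=cam('wrist',z['p'],z['o']);M=T(z['p'],z['o'])
for n,q,h in [('vial',(258,213),.045),('far end',(257.5,51),.045),('near',(259,336),.03),('spanner',(418,230),.005),('sp2',(428,300),.005)]:
    p=ray(K,W,*q,h);print(n,p.round(4),((M[:3,:3].T@(p-M[:3,3]))*1000).round(1))
```

```text
vial [ 0.5375 -0.3418  0.045 ] [  0.4  -6.  209.5]
far end [ 0.6255 -0.3054  0.045 ] [ 2.000e-01 -1.012e+02  2.095e+02]
near [ 0.4332 -0.3855  0.03  ] [  1.1 107.1 224.5]
spanner [ 0.558  -0.4728  0.005 ] [129.3  24.9 249.6]
sp2 [ 0.5035 -0.5166  0.005 ] [149.1  92.1 249.6]
```

apply_moves --dp '[[0,-3,25],[0,-3,50],[0,-3,68],[0,-3,70],[0,-3,70],[0,-3,70],[0,-3,70],[0,-3,70],[0,-3,70],[0,-3,70],[0,-3,70]]' --rot '[[0,0,0],[0,0,0],[0,0,0],[0,0,0],[0,0,0],[0,0,0],[0,0,0],[0,0,0],[0,0,0],[0,0,0],[0,0,0]]' --fingers '[100,100,100,100,15,15,15,15,15,15,15]' --force 50

```text
clock: 2.5
tcp_pos: [0.5346, -0.3429, 0.1856]
orientation: [-3.141, -0.002, -1.181]
contact_force: [-0.5, 0.0, 5.2]
finger_gap: 0.0236
```

Run:
```python
from h import *
s=robot.read_state();print(s['finger_gap'],s['contact_force'],s['clock'])
for h in (.06,.15): print(goto(.532,-.343,h,-67.6))
print(goto(.568,.104,.15,-4.1))
```

```text
0.02357040394687001 [-0.53755103  0.01831563  5.20172755] 2.5
(array([ -0.9,   2.4, -29.1]), array([-0.0007, -0.0017, -0.001 ]))
(array([  -0.7,    2.4, -119.1]), array([-0.0007, -0.0017, -0.001 ]))
(array([-400.5, -200.9, -119.6]), array([ 3.0000e-04, -1.8000e-03, -1.1093e+00]))
```

apply_moves --dp '[[0,0,-40],[0,0,-85],[-10,-5,-130],[-40,-20,-155],[-80,-40,-160],[-120,-60,-160],[-160,-80,-160],[-200,-100,-160],[-240,-120,-160],[-280,-140,-160],[-320,-165,-160],[-360,-185,-160],[-390,-200,-160],[-408,-204,-160],[-408,-204,-160],[-408,-204,-160],[-408,-204,-160]]' --rot '[[0,0,0],[0,0,0],[0,0,0],[0,0,-0.1],[0,0,-0.2],[0,0,-0.3],[0,0,-0.4],[0,0,-0.5],[0,0,-0.6],[0,0,-0.7],[0,0,-0.8],[0,0,-0.9],[0,0,-1.0],[0,0,-1.109],[0,0,-1.109],[0,0,-1.109],[0,0,-1.109]]' --fingers '[15,15,15,15,15,15,15,15,15,15,15,15,15,15,15,15,15]'

```text
clock: 4.2
tcp_pos: [0.568, 0.1114, 0.345]
orientation: [3.14, -0.001, -0.074]
contact_force: [-1.0, 0.4, -2.6]
finger_gap: 0.0234
```

Run:
```python
from h import *
s,im,d=snap('wrist','w2');print(s['tcp_pos'],s['orientation'],s['clock'],s['contact_force'],s['ft_torque'])
snap('side','s2')
print(goto(.5686,.112,.106,-4.1))
```

```text
[0.56804157 0.11143661 0.34496962] [ 3.14013885e+00 -1.17788687e-03 -7.41530609e-02] 4.2 [-1.01514639  0.40290848 -2.60947541] [-0.04269616  0.04725194 -0.02857687]
(array([ 0.4, -0.8, 84.3]), array([ 0.0013, -0.0013, -0.0024]))
```

View pics/w2.png

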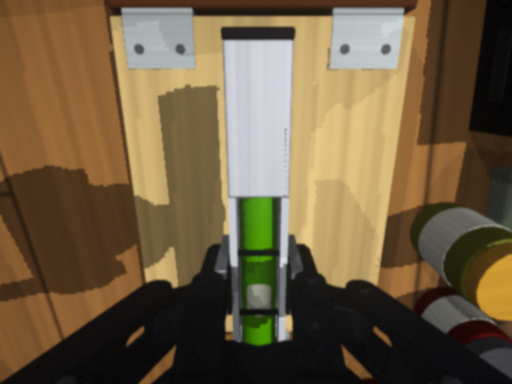

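View pics/s2.png

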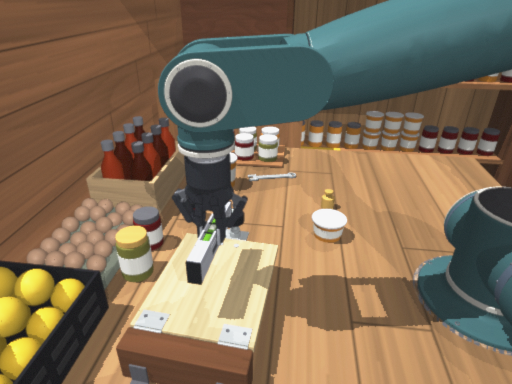

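The wrist view shows the level, square between the hinges (160,38) and (367,38), vial lines at rows 252 and 312. I check the far end's position.

Run:
```python
from h import *
z=np.load('pics/w2.npz');K,W=cam('wrist',z['p'],z['o']);M=T(z['p'],z['o'])
P=cloud(K,W,z['d']);print(P[40:190:30,258].round(4))
zz=np.median(P[60:180,240:275,2])
for q,h in [((258,28),zz),((258,282),zz),((222,40),zz),((293,40),zz),((115,60),.076),((411,60),.076),((145,260),.076),((384,260),.076)]:
    p=ray(K,W,*q,h);print(p.round(4),((M[:3,:3].T@(p-M[:3,3]))*1000).round(1))
```

```text
[[0.5746 0.2064 0.2031]
 [0.5739 0.1972 0.2027]
 [0.5732 0.1873 0.2026]
 [0.5724 0.1767 0.2023]
 [0.5715 0.1656 0.2027]]
[0.5749 0.21   0.2032] [ -0.6 -99.  141.6]
[0.5675 0.1123 0.2032] [ -0.7  -1.1 141.7]
[0.5626 0.2073 0.2032] [-12.7 -95.4 141.6]
[0.5863 0.2055 0.2032] [ 11.1 -95.4 141.6]
[0.4704 0.2217 0.076 ] [-105.9 -103.1  268.7]
[0.6875 0.2054 0.076 ] [ 111.9 -103.   269. ]
[0.4603 0.0551 0.076 ] [-103.6   63.8  268.9]
[0.6769 0.0387 0.076 ] [113.7  64.1 269.2]
```

apply_moves --dp '[[3,0,25],[3,0,50],[3,0,70],[3,0,78],[3,0,81],[3,0,83],[3,0,83]]' --rot '[[0,0,0],[0,0,0],[0,0,0],[0,0,0],[0,0,0],[0,0,0],[0,0,0]]' --fingers '[15,15,15,15,15,15,15]'

```text
clock: 5.0
tcp_pos: [0.5714, 0.1109, 0.2629]
orientation: [3.141, -0.002, -0.074]
contact_force: [0.0, 0.4, -3.6]
finger_gap: 0.0232
```

apply_moves --dp '[[0,0,2],[0,0,3],[0,0,4],[0,0,4]]' --rot '[[0,0,0],[0,0,0],[0,0,0],[0,0,0]]' --fingers '[15,15,15,15]'

```text
clock: 5.4
tcp_pos: [0.5716, 0.1108, 0.2598]
orientation: [3.141, -0.004, -0.074]
contact_force: [-1.4, -2.1, 4.0]
finger_gap: 0.0235
```

apply_moves --dp '[[0,0,2],[0,0,3],[0,0,4],[0,0,4]]' --rot '[[0,0,0],[0,0,0],[0,0,0],[0,0,0]]' --fingers '[15,15,15,15]'

```text
clock: 5.8
tcp_pos: [0.5719, 0.1106, 0.2581]
orientation: [3.14, -0.006, -0.074]
contact_force: [-7.8, -5.9, 18.0]
finger_gap: 0.0237
```

apply_moves --dp '[[0,0,3],[0,0,4],[0,0,4],[0,0,4]]' --rot '[[0,0,0],[0,0,0],[0,0,0],[0,0,0]]' --fingers '[15,15,15,15]'

```text
clock: 6.2
tcp_pos: [0.5721, 0.1104, 0.2575]
orientation: [3.14, -0.007, -0.074]
contact_force: [-15.4, -6.9, 30.0]
finger_gap: 0.0234
```

Run:
```python
from h import *
snap('wrist','w3')
print(robot.read_state()['ft_torque'])
```

```text
[-0.43248315  2.96489322  0.50425465]
```

View pics/w3.png

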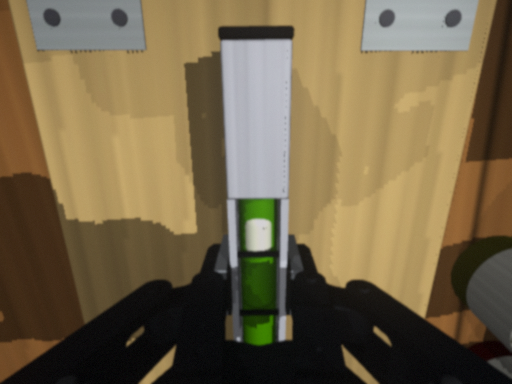

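The bubble sits at (258,234), the hinge end, so the foot side is low, as described. 30 N was applied. Now I release, lift clear and move to the knob.

apply_moves --dp '[[0,0,-1],[0,0,-3],[0,0,-3],[0,0,-3],[0,0,-3],[0,0,-20],[0,0,-60],[0,0,-100],[0,0,-100]]' --rot '[[0,0,0],[0,0,0],[0,0,0],[0,0,0],[0,0,0],[0,0,0],[0,0,0],[0,0,0],[0,0,0]]' --fingers '[15,15,60,60,60,60,60,100,100]'

```text
clock: 7.15
tcp_pos: [0.5717, 0.1107, 0.3649]
orientation: [-3.141, -0.016, -0.074]
contact_force: [-0.2, 0.0, -0.6]
finger_gap: 0.0778
```

Run:
```python
from h import *
s,_,_=snap('top','t4');snap('wrist','w4')
print(s['contact_force'])
for y in (-4.1,60,80): print(goto(.5535,-.071,.20,y), goto(.5535,-.071,.114,y))
```

```text
[-0.1831033   0.00134756 -0.60537908]
(array([ -4.4, 182.4,   4.8]), array([ 0.0007, -0.0099, -0.0025])) (array([ -5.3, 182.4,  90.8]), array([ 0.0007, -0.0099, -0.0025]))
(array([ -4.4, 182.4,   4.8]), array([ 0.0062, -0.0085, -1.1212])) (array([ -5.3, 182.4,  90.8]), array([ 0.0062, -0.0085, -1.1212]))
(array([ -4.4, 182.4,   4.8]), array([ 0.0079, -0.0076, -1.4703])) (array([ -5.3, 182.4,  90.8]), array([ 0.0079, -0.0076, -1.4703]))
```

View pics/t4.png

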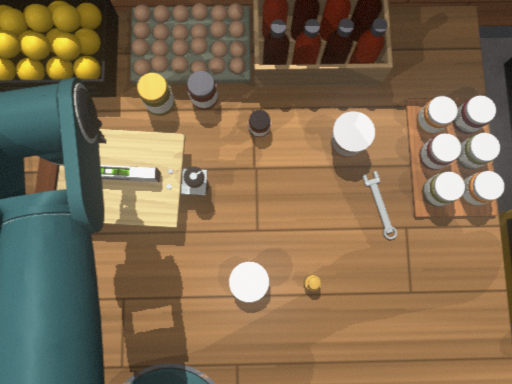

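View pics/w4.png

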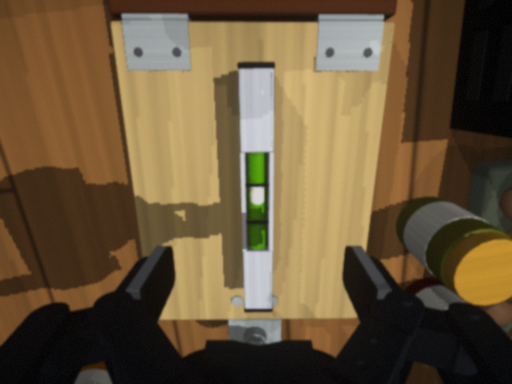

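The level lies along the middle with the bubble near (257,196), slightly towards the hinge with the pad free. Next I go above the knob with yaw about 86°.

apply_moves --dp '[[0,15,0],[-1,30,0],[-1,45,0],[-2,60,0],[-2,75,0],[-2,90,0],[-3,105,0],[-3,120,0],[-4,135,0],[-4,150,0],[-4,165,2],[-4,182,4],[-4,182,5],[-4,182,5],[-4,182,5]]' --rot '[[0,-0.01,-0.13],[0,-0.01,-0.26],[0,-0.01,-0.39],[0,-0.01,-0.52],[0,-0.01,-0.65],[0.006,-0.009,-0.78],[0.006,-0.009,-0.91],[0.006,-0.008,-1.04],[0.006,-0.008,-1.17],[0.008,-0.008,-1.3],[0.008,-0.008,-1.43],[0.008,-0.008,-1.56],[0.008,-0.008,-1.57],[0.008,-0.008,-1.57],[0.008,-0.008,-1.57]]' --fingers '[100,100,100,100,100,100,100,100,100,100,100,100,100,100,100]'

```text
clock: 8.75
tcp_pos: [0.554, -0.0701, 0.3542]
orientation: [-3.141, 0.0, 1.494]
contact_force: [-0.0, -0.3, 0.3]
finger_gap: 0.0856
```

Run:
```python
from h import *
s,_,_=snap('wrist','w5');snap('side','s5');snap('top','t5')
print(s['tcp_pos'],s['orientation'],s['qpos'])
```

```text
[ 0.5539532  -0.07009062  0.35422034] [-3.14074527e+00  4.15556234e-04  1.49358685e+00] [-1.71440918e-01 -1.20892564e-01  1.75979449e+00 -4.94564172e-04
  1.50349526e+00 -1.66499413e+00]
```

View pics/w5.png

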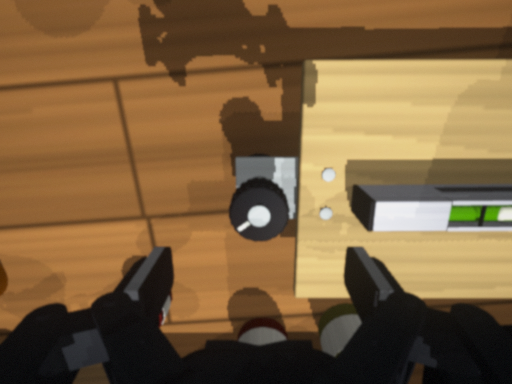

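View pics/s5.png

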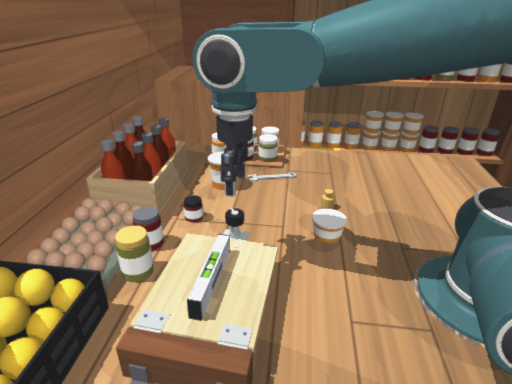

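View pics/t5.png

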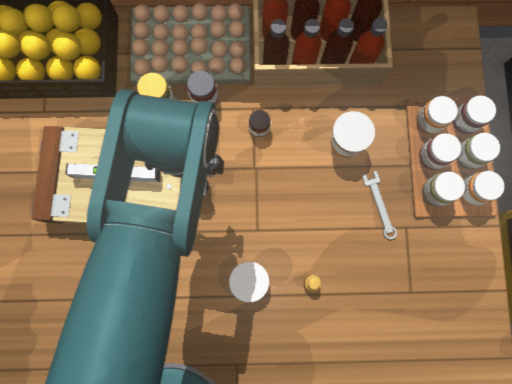

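The wrist view shows the knob top at (259,209). The top camera's view of the level is blocked by the arm, but the side camera sees the vial at about (212,263), so I will use that for the bubble.

Run:
```python
from h import *
z=np.load('pics/w5.npz');K,W=cam('wrist',z['p'],z['o']);M=T(z['p'],z['o'])
P=cloud(K,W,z['d']);im=z['im'].astype(int)
m=np.zeros(im.shape[:2],bool);m[170:245,222:296]=1
m&=(P[...,2]>.118)&(P[...,2]<.135)
c,r=cv2.minEnclosingCircle(np.argwhere(m)[:,::-1].astype(np.float32));print(c,r,m.sum(),np.median(P[...,2][m]))
p=ray(K,W,*c,np.median(P[...,2][m]));print(p,(M[:3,:3].T@(p-M[:3,3])*1000).round(1))
p=ray(K,W,259,215,.128);print(p)
i=cv2.imread('pics/s5.png')[225:325,170:250];cv2.imwrite('pics/s5c.png',cv2.resize(i,None,fx=6,fy=6,interpolation=2))
print(goto(.5535,-.071,.112,85.6))
```

```text
(258.9056091308594, 212.4860076904297) 30.43117332458496 2673 0.12214941896854287
[ 0.55491128 -0.07094652  0.12214942] [ -0.7   1.2 232.1]
[ 0.55449804 -0.07084933  0.128     ]
(array([-0.9, -0.4, 87.8]), array([-0.0003,  0.0006,  0.0013]))
```

View pics/s5c.png

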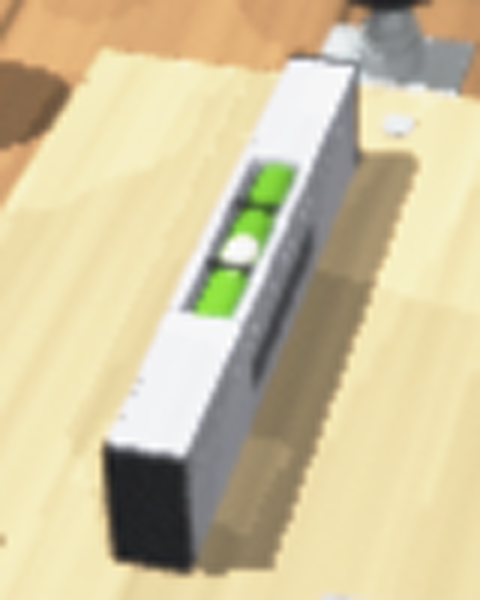

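apply_moves --dp '[[-1,0.4,40],[-1,0.4,75],[-1,0.4,87],[-1,0.4,88],[-1,0.4,88],[-1,0.4,88],[-1,0.4,88],[-1,0.4,88],[-1,0.4,88],[-1,0.4,88]]' --rot '[[0,0,0],[0,0,0],[0,0,0],[0,0,0],[0,0,0],[0,0,0],[0,0,0],[0,0,0],[0,0,0],[0,0,0]]' --fingers '[100,100,100,100,40,40,40,40,40,40]' --force 80

```text
clock: 9.9
tcp_pos: [0.5546, -0.0706, 0.2679]
orientation: [3.14, -0.001, 1.496]
contact_force: [0.8, 8.8, 3.8]
finger_gap: 0.0422
```

apply_moves --dp '[[0.5,0,2],[0.7,0,4],[0.7,0,4.5],[0.7,0,4.5]]' --rot '[[0,0,0],[0,0,0],[0,0,0],[0,0,0]]' --fingers '[40,40,40,40]'

```text
clock: 10.3
tcp_pos: [0.5553, -0.0703, 0.2667]
orientation: [3.136, -0.0, 1.495]
contact_force: [-3.7, -3.8, 21.3]
finger_gap: 0.0421
```

apply_moves --dp '[[0,0,3.5],[0,0,3.5],[0,0,3.5],[0,0,3.5],[0,0,3.5],[0,0,3.5],[0,0,3.5],[0,0,3.5],[0,0,3.5],[0,0,3.5],[0,0,3.5],[0,0,3.5],[0,0,3.5],[0,0,3.5],[0,0,3.5],[0,0,3.5],[0,0,3.5],[0,0,3.5]]' --rot '[[0,0,0.1],[0,0,0.2],[0,0,0.3],[0,0,0.4],[0,0,0.5],[0,0,0.6],[0,0,0.7],[0,0,0.8],[0,0,0.9],[0,0,1.0],[0,0,1.1],[0,0,1.2],[0,0,1.3],[0,0,1.4],[0,0,1.5],[0,0,1.6],[0,0,1.7],[0,0,1.7]]' --fingers '[40,40,40,40,40,40,40,40,40,40,40,40,40,40,40,40,40,40]'

```text
clock: 12.1
tcp_pos: [0.556, -0.0689, 0.2666]
orientation: [-3.136, -0.009, -0.208]
contact_force: [1.5, 20.4, 24.5]
finger_gap: 0.042
```

```bash
cat > b.py <<'E'
import sys
from h import *
n=sys.argv[1];s,im,d=snap('side',n);print(s['clock'],s['tcp_pos'],s['contact_force'],s['qpos'][5],s['orientation'])
i=im[225:325,170:250,::-1];cv2.imwrite('pics/'+n+'c.png',cv2.resize(i,None,fx=6,fy=6,interpolation=2))
E
python3 b.py s6
```

```text
12.1 [ 0.55602762 -0.06885947  0.26661509] [ 1.48910083 20.41966417 24.51690536] 0.036820636932830844 [-3.13626277 -0.00903155 -0.20775129]
```

View pics/s6c.png

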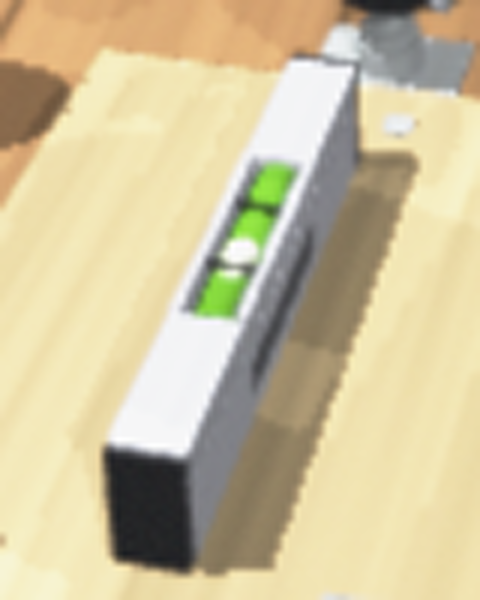

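View pics/s6.png

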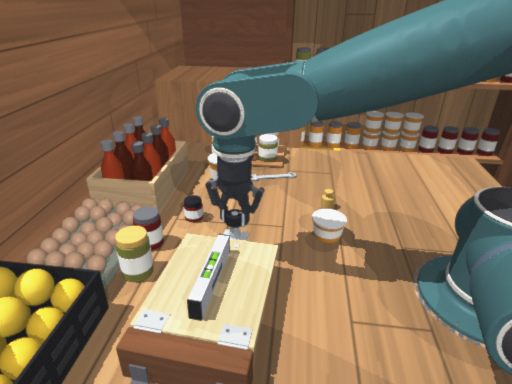

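```bash
cat > p.py <<'E'
import sys
from h import *
from scipy.ndimage import map_coordinates as mc
K,W=cam('side')
def prof(n):
    im=np.load('pics/'+n+'.npz')['im'].astype(float)
    a=np.array([276,163])/6-.5+[170,225];b=np.array([208,318])/6-.5+[170,225]
    pa,pb=ray(K,W,*a,.119),ray(K,W,*b,.119)
    L=np.linalg.norm(pb-pa)*1000
    ps=[pa+(pb-pa)*t for t in np.linspace(-.05,1.05,111)]
    Wi=np.linalg.inv(W);uv=np.array([(lambda c:(K@(c/c[2]))[:2])((Wi@np.append(p,1))[:3]) for p in ps])
    out=[]
    for ch in range(3):
        out.append(np.mean([mc(im[:,:,ch],[uv[:,1]+.3*k,uv[:,0]+1.0*k],order=1) for k in (-1,-.5,0,.5,1)],0))
    return np.linspace(-.05,1.05,111)*L,np.array(out)
for n in sys.argv[1:]:
    s,o=prof(n);w=np.clip(o[2]-40,0,None)*(s>5)*(s<70); g=o[1]
    print(n,'L',s[-1]/1.05);
    for i in range(0,111,2): print(f"{s[i]:.1f}:{o[0][i]:.0f}/{o[1][i]:.0f}/{o[2][i]:.0f}",end=' ')
    print()
E
python3 p.py s6
```

```text
s6 L 76.74908393884648
-3.8:230/232/235 -2.3:214/221/218 -0.8:191/214/183 0.8:168/211/143 2.3:153/210/112 3.8:143/212/87 5.4:136/212/75 6.9:135/214/69 8.4:137/217/66 10.0:141/221/67 11.5:143/224/67 13.0:143/224/67 14.6:143/225/67 16.1:143/224/67 17.7:139/218/65 19.2:126/199/62 20.7:107/167/58 22.3:88/135/53 23.8:86/131/51 25.3:106/167/55 26.9:123/198/60 28.4:134/212/64 29.9:141/222/66 31.5:143/225/67 33.0:145/225/67 34.5:145/225/69 36.1:153/227/83 37.6:172/230/115 39.1:198/236/161 40.7:228/241/214 42.2:244/246/241 43.7:245/246/243 45.3:247/247/246 46.8:245/246/244 48.4:240/241/237 49.9:225/227/218 51.4:187/192/178 53.0:158/165/148 54.5:181/192/167 56.0:207/228/181 57.6:186/229/146 59.1:161/224/107 60.6:143/218/78 62.2:136/216/66 63.7:134/216/63 65.2:134/216/62 66.8:134/215/62 68.3:134/216/62 69.8:133/215/62 71.4:133/215/62 72.9:137/215/70 74.4:147/213/99 76.0:174/218/149 77.5:219/234/215 79.1:240/242/243 80.6:243/243/245
```

apply_moves --dp '[[0,-0.5,3.5],[0,-0.5,3.5],[0,-0.5,3.5],[0,-0.5,3.5],[0,-0.5,3.5],[0,-0.5,3.5],[0,-0.5,3.5],[0,-0.5,3.5],[0,-0.5,3.5],[0,-0.5,3.5],[0,-0.5,3.5],[0,-0.5,3.5],[0,-0.5,3.5],[0,-0.5,3.5],[0,-0.5,3.5],[0,-0.5,3.5],[0,-0.5,3.5],[0,-0.5,3.5]]' --rot '[[0,0,0.1],[0,0,0.2],[0,0,0.3],[0,0,0.4],[0,0,0.5],[0,0,0.6],[0,0,0.7],[0,0,0.8],[0,0,0.9],[0,0,1.0],[0,0,1.1],[0,0,1.2],[0,0,1.3],[0,0,1.4],[0,0,1.5],[0,0,1.6],[0,0,1.7],[0,0,1.7]]' --fingers '[40,40,40,40,40,40,40,40,40,40,40,40,40,40,40,40,40,40]'

```text
clock: 13.95
tcp_pos: [0.5569, -0.0704, 0.2663]
orientation: [-3.126, 0.002, -1.91]
contact_force: [1.2, -24.8, 14.1]
finger_gap: 0.042
```

apply_moves --dp '[[0,0,3.5],[0,0,3.5],[0,0,3.5],[0,0,3.5],[0,0,3.5],[0,0,3.5],[0,0,3.5],[0,0,3.5],[0,0,3.5],[0,0,3.5]]' --rot '[[0,0,0],[0,0,0],[0,0,0],[0,0,0],[0,0,0],[0,0,0],[0,0,0],[0,0,0],[0,0,0],[0,0,0]]' --fingers '[40,40,40,40,40,40,40,40,40,40]'

```text
clock: 14.95
tcp_pos: [0.5576, -0.0708, 0.2662]
orientation: [-3.122, 0.002, -1.91]
contact_force: [-2.1, -1.7, 20.4]
finger_gap: 0.0417
```

```bash
python3 b.py s7; python3 p.py s7
```

```text
14.95 [ 0.55758682 -0.07076086  0.26619891] [-2.13353772 -1.66762951 20.44489394] 1.7389383077066936 [-3.12174463e+00  2.35395692e-03 -1.91009177e+00]
s7 L 76.74908393884648
-3.8:223/226/228 -2.3:203/212/208 -0.8:179/208/170 0.8:155/208/126 2.3:142/211/96 3.8:137/214/75 5.4:136/216/67 6.9:140/220/67 8.4:142/223/66 10.0:144/225/66 11.5:145/226/66 13.0:145/226/66 14.6:144/226/66 16.1:142/224/66 17.7:133/210/64 19.2:113/175/60 20.7:93/141/55 22.3:79/118/50 23.8:83/126/51 25.3:115/173/71 26.9:155/213/108 28.4:200/232/170 29.9:234/243/218 31.5:243/246/236 33.0:246/247/245 34.5:247/247/246 36.1:247/247/247 37.6:247/247/247 39.1:247/247/247 40.7:247/247/246 42.2:247/247/246 43.7:246/246/244 45.3:233/242/224 46.8:206/231/183 48.4:160/199/129 49.9:111/155/80 51.4:84/122/58 53.0:74/109/47 54.5:93/145/50 56.0:117/189/56 57.6:127/205/59 59.1:132/213/61 60.6:132/213/61 62.2:132/214/61 63.7:133/214/61 65.2:133/214/61 66.8:132/213/60 68.3:132/214/61 69.8:132/214/62 71.4:132/213/61 72.9:135/213/70 74.4:145/212/99 76.0:173/218/148 77.5:219/234/214 79.1:239/241/242 80.6:242/243/244
```

View pics/s7c.png

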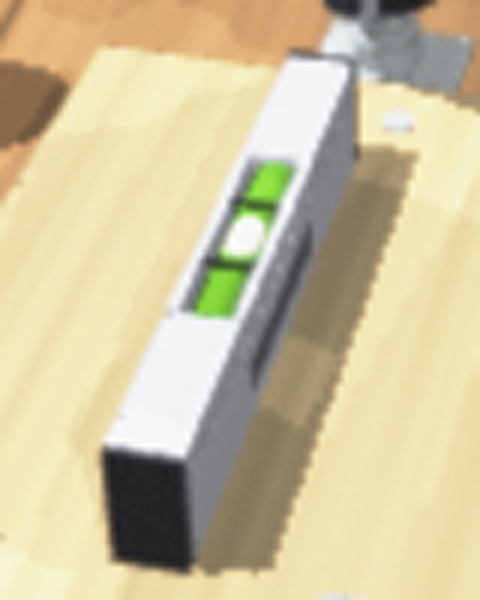

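The bubble (28–48 along the axis) is centred between the lines (22.6, 52.7), offset about 0.3 mm. I hold longer with a slightly firmer push to confirm it has settled and the pad is on its stop.

apply_moves --dp '[[0,0,4.5],[0,0,4.5],[0,0,4.5],[0,0,4.5],[0,0,4.5],[0,0,4.5],[0,0,4.5],[0,0,4.5],[0,0,4.5],[0,0,4.5],[0,0,4.5],[0,0,4.5]]' --rot '[[0,0,0],[0,0,0],[0,0,0],[0,0,0],[0,0,0],[0,0,0],[0,0,0],[0,0,0],[0,0,0],[0,0,0],[0,0,0],[0,0,0]]' --fingers '[40,40,40,40,40,40,40,40,40,40,40,40]'

```text
clock: 16.2
tcp_pos: [0.5583, -0.0708, 0.266]
orientation: [-3.117, 0.003, -1.91]
contact_force: [-10.0, 2.2, 31.4]
finger_gap: 0.0419
```

```bash
python3 b.py s8; python3 p.py s8
python3 - <<'E'
from h import *
snap('wrist','w8');snap('top','t8')
K,W=cam('side')
for n in ['s5','s6','s7','s8']:
    z=np.load('pics/'+n+'.npz');im=z['im'].astype(int)
    # knob dark blob
    m=(im.sum(-1)<120);m[:200]=0;m[232:]=0;m[:,:218]=0;m[:,252:]=0
    r=np.argwhere(m);print(n,r.max(0) if len(r) else None,len(r))
    cv2.imwrite('pics/k_'+n+'.png',cv2.resize(z['im'][195:245,205:265,::-1],None,fx=6,fy=6,interpolation=2))
cv2.imwrite('pics/kk.png',np.hstack([cv2.imread('pics/k_s5.png'),cv2.imread('pics/k_s8.png')]))
E
```

```text
16.2 [ 0.55832061 -0.07081478  0.26601342] [-9.97508709  2.24299121 31.41457419] 1.7390536892163115 [-3.11711356  0.00322256 -1.91009509]
s8 L 76.74908393884648
-3.8:223/226/228 -2.3:204/213/208 -0.8:180/208/171 0.8:155/207/127 2.3:141/209/96 3.8:136/212/75 5.4:134/214/65 6.9:136/216/64 8.4:139/220/64 10.0:142/224/66 11.5:144/225/66 13.0:144/225/66 14.6:144/225/67 16.1:142/224/66 17.7:136/214/65 19.2:120/187/61 20.7:99/152/56 22.3:81/122/50 23.8:81/122/50 25.3:110/165/67 26.9:148/206/102 28.4:194/229/160 29.9:230/242/210 31.5:242/246/234 33.0:246/247/245 34.5:247/247/247 36.1:247/247/247 37.6:247/247/247 39.1:247/247/246 40.7:247/247/246 42.2:246/247/245 43.7:246/246/244 45.3:235/243/225 46.8:211/234/186 48.4:165/202/134 49.9:115/156/84 51.4:86/122/59 53.0:74/109/49 54.5:93/144/50 56.0:117/188/56 57.6:127/204/59 59.1:131/211/61 60.6:131/212/61 62.2:131/212/61 63.7:132/212/61 65.2:132/213/61 66.8:132/213/61 68.3:132/213/61 69.8:132/213/61 71.4:132/212/61 72.9:135/213/70 74.4:145/212/99 76.0:172/217/148 77.5:218/233/214 79.1:239/241/242 80.6:242/243/244 
s5 [225 242] 111
s6 [226 239] 119
s7 [226 242] 98
s8 [225 242] 96
```

View pics/kk.png

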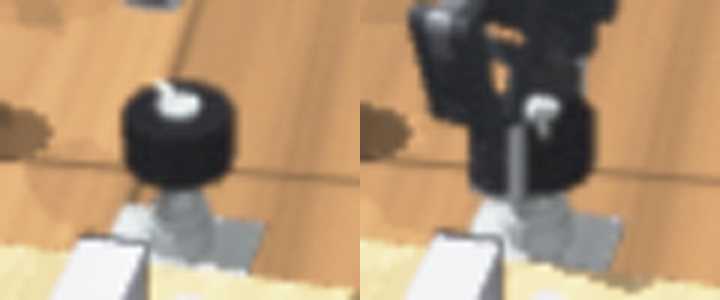

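View pics/w8.png

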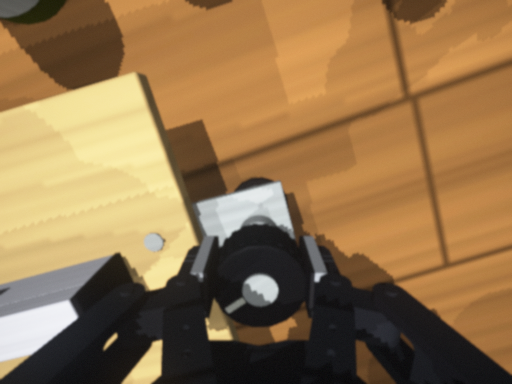

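View pics/t8.png

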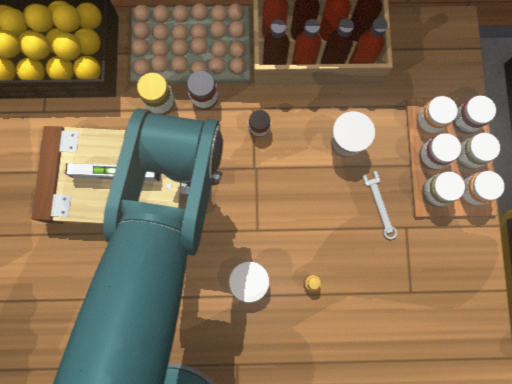

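Bubble stays at +0.25 mm. An extra 11 N moved the tool only 0.2 mm, so the pad is on its stop. The top view shows nothing else disturbed.

Run:
```python
from h import *
print(robot.read_state()['contact_force']);print(robot.sign_off())
```

```text
[-9.07142793  2.34841142 30.93331557]
the job is handed in; nothing more can be done
None
```

I handed the job in at about 16 s of the 72 s allowed, still gripping the knob and pressing it down, with the bubble centred. Sign-off reports no verdict, so the results below are from my own checks.

**What I did**
- I laid the spirit level along the middle of the shelf, pressed it down with about 30 N and let go.
- I gripped the knob with an 80 N grip and pushed it down until it stopped.
- I turned it about 3.4 rad clockwise in one grip.

**Last checks**
- **Bubble:** the side camera put it about 0.25 mm off centre. It read the same 1.2 s later, so it had settled.
- **Pad:** the push on the knob is about 31 N. The last 11 N of that moved the tool only 0.2 mm, so the pad is on its stop. I judged this from force against travel and did not measure the knob's height directly.
- **Surroundings:** the jars, tubs, weight and spanner look unmoved in the top view, though I did not measure them again.

**Less than ideal**
- The tool ended tilted about 25 mrad, with about 9 N of sideways force on the knob.
- Sideways force briefly reached about 25 N while turning.
- The arm partly blocked the top camera, so the bubble reading comes from the side camera alone.

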